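Store the short block, square the long one up in the jig

ROBOT

A 6-joint arm with a two-finger parallel gripper is mounted at the origin on the work surface. World frame = base frame: x ahead of the robot, y to its left, z up, the work surface at z = 0. Lengths are in m, angles in rad, forces in N, time in s.
With the tool pointing down it reaches from about 0.25 to 0.725 m from the base axis. Payload 4 kg.
Tool frame: the origin (TCP) lies between the finger pads; the fingertips stand 8 mm ahead of it and the grasp point (between the pads) lies 11 mm behind it (bot.tip_reach is the distance from the TCP to the fingertips, in m); z points along the fingers, y is the line along which they close (so a half turn about z gives the same grasp; the last joint's range is limited). The gripper opens to 85 mm and grips with 20 to 120 N. Pads are 22 mm wide; open, the fingers measure 114 mm over their backs; the gripper's body (76 mm by 85 mm) begins 54 mm behind the grasp point. The pads swing forward as they close: fully open they stand 13 mm farther back than shut.
Start: joints at [-1.173, 0.241, 0.005, 1.335, 0, 1.571], TCP at [0.194, -0.461, 0.239] pointing down, gripper open.
Joint ranges: [-2.72, 2.72], [-1.05, 1.87], [-1.09, 1.28], [-1.99, 2.15], [-1.42, 1.44], [-3.14, 3.14]. Speed limits (rad/s): [2.79, 2.79, 3.14, 3.14, 3.14, 3.14].

INTERFACE

Orientations are given as a unit quaternion [x, y, z, w].
In Python, from workcell import bot gives the robot as it stands.
- The arm moves only by the tool move_arm, never from a script. Its argument "deltas" is a list of rows, each a list of 7 numbers: the opening, from 0 (shut) to 1 (fully open), then the shift along the tool's x, y, z in mm, then the turn, a rotation vector about the tool's x, y, z in degrees. In form: [[gripper, tx, ty, tz, ax, ay, az], ...]. A call has 1 to 10 rows; each row shifts and turns the commanded pose from where the row before left it, along the tool's axes as they then stand; what a row does not reach is not made up. A row lasts 1/12 s, in which the tool goes at most 41.7 mm and 7.16 degrees, less where a joint would pass 70% of its speed; a pose out of reach is approached as far as the arm can. A call is refused whole if a number of a shift passes 41.7 or a number of a turn 7.16, either way. A call with a gripper value outside its range is refused whole. The fingers move at their own pace and stop on an object; the grip force is fixed at half the most. Time passes only in rows, so rows that do not move let the fingers close. It gives the time, the measured TCP pose, the force, the opening and the grip force at its end, in the units of the state.
- bot.get_obs(): the state, without advancing time (a new reading comes with each control period).
- bot.camera(name): name is "scene" or "top" or "wrist"; returns the picture (420x560x3 uint8, blue, green, red); there is no depth.
- bot.calibration(name): a dict with "K" (3x3 intrinsics, pixels), "position" and "orientation" of the camera in the world. Camera axes: x right, y down, z forward; pixel columns grow to the right and rows downward; lengths in m; the calibration is good to about 2 mm. A picture is of the moment at which its call begins: read the wrist's pose just before it. calibration takes no time and is no camera call; for the wrist camera it gives the pose at the moment of the call.
- bot.job_done(): hands the job in; it is judged then, once.
Trained networks look in the newest picture that a camera, given by its name, has taken for a name from the list of things; names that differ only in an ending like _2 or _b are one class to them, and where a whole thing is asked for, a point or a joint stands for the part that bears it (a point fixed in the world has none). Each returns a list of dicts, best first, with "conf" (0 to 1); they miss things now and then, are a little off and sometimes report something else, mostly with a low value. They report only what shows in the picture. A call takes as long as a camera call. They do not tell look-alikes from the thing itself.
- bot.outline_of(query, camera): "pixels" (420x560 bool, what is visible of it) and "rect" ([left, top, width, height] in pixels, round what is visible of it).
The state is a dict: "clock": time; "joint_pos": joint angles; "joint_vel": joint speeds; "tau": joint torques, N m; "eef_pos": TCP position; "tool_rot": TCP orientation; "ft_force": force on the tool from outside, world axes, zero at the start; "ft_torque": the same for the moment, N m; "grip_width": finger opening in m; "grasp_force": force on a finger pad.
Only numpy, scipy, OpenCV 4.12 (cv2) and the standard library are available. Lean on these libraries where they do the work, as an engineer would, in place of code of your own. Each camera call takes 0.05 s, during which the arm holds its last target. There are 200 camera calls.

TASK

Two look-alike aluminium mould blocks, one short and one long, stand loose on the jeweller's bench. First stand the short one in the free part of the stock row that holds the other short block and let go of it; then take the long one to the steel squaring jig, set it down flat on the plate and press it firmly into the corner, its long side flat against the long blue fence and its end against the short red fence at the same time. Finish while still gripping it and pressing it against both fences (do not let go), and leave everything else on the bench where it is.

Things in the scene. Friction and masses are not known exactly. Their poses are not given: they have to be found in the camera images.
- short_center (a point): centre of the loose short aluminium block: 30 mm wide (its x), 50 long (its y), 50 high (z), about 0.2 kg, two dark dowel dots on top; it starts standing loose on the bench. Half turns look the same.
- long_center (a point): centre of the loose long aluminium block: 30 mm wide (its x), 75 long (its y), 50 high (z), about 0.3 kg, two dark dowel dots on top; it starts standing loose on the bench, in front of or behind the short one
- block_short: the same loose short block; origin at the centre of its underside, axes as for its centre
- block_long: the same loose long block; origin at the centre of its underside, axes as for its centre. Leant on hard, it sticks by friction on the jig plate; with a light touch on the plate it slides home against the rigid fences.
- row_short: fixed shallow wooden tray, the stock row for short blocks: outside 162 mm along its x by 70 along its y; inner floor 5 mm up, 150 (x) by 58 (y); rims 6 mm thick, tops 17 mm up. Blocks stand crosswise in it, their length along the tray's y. A fixed short block stands at its +x end (tray x from 44 to 74 mm); the rest, tray x from -75 to 44 mm, is free. Origin: centre of its underside.
- row_long: the like tray for long blocks (the wrong one for the short block): outside 162 by 95 mm, inside 150 by 83, with a fixed long block at its +x end. It stands beside the other tray, on either side of it. Origin: centre of its underside.
- corner (a point): inner corner of the squaring jig, at the height of the top of its plate. The jig is a fixed steel plate, 150 mm (x) by 170 (y), 6 thick, whose centre lies at x -55, y +65 mm from this point. The blue fence's inner face lies in the plane x = 0, the red one's in y = 0; the block belongs at x below 0, y above 0, its length along y, so that its centre ends at x -15, y +37.5, z +25 mm.
- fence_long: the blue fence, a fixed bar 140 mm long (y), 20 thick (x), 12 high above the plate, so its top is 18 mm above the bench; origin at the centre of its underside; its inner face looks to its -x. The block stands 38 mm taller than the fences, so it can be gripped by its long sides above them.
- fence_short: the red fence, a fixed bar 85 mm long (x), 20 thick (y), 12 high above the plate, its top 18 mm above the bench; origin at the centre of its underside; its inner face looks to its +y
- hammer: hammer, about 0.3 m long, lying at the far edge of the bench. A bystander, to be left alone; origin at the centre of its underside.
- flux_bottle: white plastic bottle with a red cap, 56 mm across, 150 high, far left. A bystander, to be left alone; origin at the centre of its underside.
- glass_jar: glass jar with a steel lid, 60 mm across, 80 high, beyond the middle of the bench. A bystander, to be left alone; origin at the centre of its underside.
- brass_tin: flat round brass tin, 52 mm across, 24 high, beyond the jig. A bystander, to be left alone; origin at the centre of its underside.
- firing_brick: white firing brick 70 x 110 x 30 mm, right of the jig. A bystander, to be left alone; origin at the centre of its underside.
- dish: terracotta bowl, 90 mm across, 35 high, far left of the middle. A bystander, to be left alone; origin at the centre of its underside.
Not all that is in view belongs to the job. What is shaped like the block_long but green or orange is not meant.

How it is judged:
On the way, in this order (a step that is already met when the one before it is completed fails the run):
1. the short block stands in the free part of the short row, let go, and the long block is not yet in the corner (x of short_center in the frame of row_short between -0.064 and 0.033 m and y of short_center in the frame of row_short between -0.007 and 0.007 m and z of short_center in the frame of row_short between 0.026 and 0.034 m and angle between short_center's own z axis and vertical below 0.1 rad and contact force between each of the arm, the fingers and block_short below 0.1 N and linear speed of block_short below 0.02 m/s and horizontal distance between long_center and corner above 0.08 m), for 0.2 s.
2. the long block is gripped and pressed against both fences at once (x of long_center in the frame of corner between -0.0175 and -0.0125 m and y of long_center in the frame of corner between 0.035 and 0.04 m and z of long_center in the frame of corner between 0.0225 and 0.0275 m and angle between the y axis of long_center and the y axis of corner, either way round below 0.04 rad and angle between long_center's own z axis and vertical below 0.06 rad and contact force between block_long and fence_long above 1.5 N and contact force between block_long and fence_short above 1.5 N and contact force between the fingers and block_long above 1 N), for 0.3 s.
At the end, for the whole second after the job is handed in: Long block upright on the jig plate, in the fingers, within 2.5 mm of its place in the corner and 0.04 rad of square, pressing each fence with over 1.5 N; short block untouched, at rest on the floor of the free part of the short row, tilted under 0.1 rad (all of step 2 and x of short_center in the frame of row_short between -0.064 and 0.033 m and y of short_center in the frame of row_short between -0.007 and 0.007 m and z of short_center in the frame of row_short between 0.026 and 0.034 m and angle between short_center's own z axis and vertical below 0.1 rad and contact force between each of the arm, the fingers and block_short below 0.1 N and linear speed of block_short below 0.02 m/s); the arm keeps its last pose, push and grip.
It fails at once if a bystander was moved by more than 2 cm (distance of any of hammer, flux_bottle, glass_jar, brass_tin, firing_brick, dish from where it was at the start of the episode above 0.02 m).
It also fails if it takes over 58 s, if anything falls off the work surface, if the arm or the gripper's body presses on something with over 40 N, if the wrist force passes 120 N, or if a joint passes its speed limit or range.

## Working session

There is one attempt and no reset: what is moved stays moved. The work goes in short steps, Python scripts to look and compute and a tool call to move; the robot and the scene stay as the last step left them, time stands still between calls to the robot, and variables do not carry over. Pictures are saved under pics/ and viewed, at most 10 in all, crops included, and the job is handed in when it is done.

Besides the shell and the picture viewer there is one more tool, called in YAML: its name, and indented under it one key for each argument. move_arm: Moves the arm, as the interface text tells. Its arguments: {"type":"object","properties":{"deltas":{"type":"array","items":{"type":"array","items":{"type":"number"}}}},"required":["deltas"]}

```bash
mkdir -p pics; ls; python3 - <<'E'
from workcell import bot
import cv2,numpy as np
a=bot.camera("top");b=bot.camera("scene")
cv2.imwrite("pics/top.png",a);cv2.imwrite("pics/scene.png",b)
for c in("top","scene","wrist"):print(bot.calibration(c))
o=bot.get_obs();print(o)
for n in["block_short","block_long","row_short","row_long","fence_long","fence_short"]:
    for d in bot.outline_of(n,"top"):print(n,round(d["conf"],2),d["rect"])
E
```

```text
pics
{'K': array([[404.15529613,   0.        , 279.81581777],
       [  0.        , 404.15529613, 211.12865684],
       [  0.        ,   0.        ,   1.        ]]), 'position': array([ 0.45461258, -0.02233889,  1.4494363 ]), 'orientation': array([-0.70163554,  0.71132727, -0.02640051,  0.03200157])}
{'K': array([[411.27551268,   0.        , 278.6924701 ],
       [  0.        , 411.27551268, 203.93602327],
       [  0.        ,   0.        ,   1.        ]]), 'position': array([ 1.11972129, -0.25429412,  1.06141302]), 'orientation': array([ 0.80389527,  0.53581219, -0.14094849, -0.21631276])}
{'K': array([[294.37194923,   0.        , 282.41152341],
       [  0.        , 294.37194923, 212.87715847],
       [  0.        ,   0.        ,   1.        ]]), 'position': array([ 0.26755422, -0.42939311,  0.37295124]), 'orientation': array([ 0.82250785, -0.54595841, -0.08902491,  0.13223019])}
{'clock': 0.1, 'joint_pos': array([-1.17295612e+00,  2.41360375e-01,  3.83854018e-03,  1.33519474e+00,
        3.13339008e-05,  1.57078109e+00]), 'joint_vel': array([ 4.58100630e-04, -2.01306472e-03,  1.8
[... 204 characters left out ...]
os': array([ 0.19350623, -0.46043152,  0.23848282]), 'tool_rot': array([ 9.80278595e-01,  1.97618204e-01, -1.74365895e-04, -9.44289044e-04]), 'ft_force': array([-1.15679828,  0.59368421, -0.67732338]), 'ft_torque': array([ 0.00361224, -0.00679323, -0.01171816]), 'grasp_force': 0.0, 'grip_width': 0.08492448256784756}
block_short 0.42 [256.5, 192.7, 17.7, 11.4]
block_long 0.74 [255.0, 237.3, 17.7, 6.9]
block_long 0.57 [243.9, 268.6, 14.4, 16.7]
block_long 0.47 [282.4, 195.9, 22.6, 16.7]
block_long 0.45 [280.2, 257.5, 21.1, 22.8]
row_short 0.77 [204.4, 214.8, 26.1, 47.9]
row_long 0.81 [160.6, 212.2, 32.0, 46.3]
fence_long 0.7 [332.1, 218.6, 39.2, 5.2]
fence_short 0.42 [368.0, 219.5, 11.2, 26.8]
```

```bash
python3 - <<'E'
import cv2
a=cv2.imread("pics/top.png")[170:300,140:400]
cv2.imwrite("pics/topc.png",cv2.resize(a,(800,400),interpolation=cv2.INTER_CUBIC))
E
```

```text
(no output)
```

View pics/topc.png

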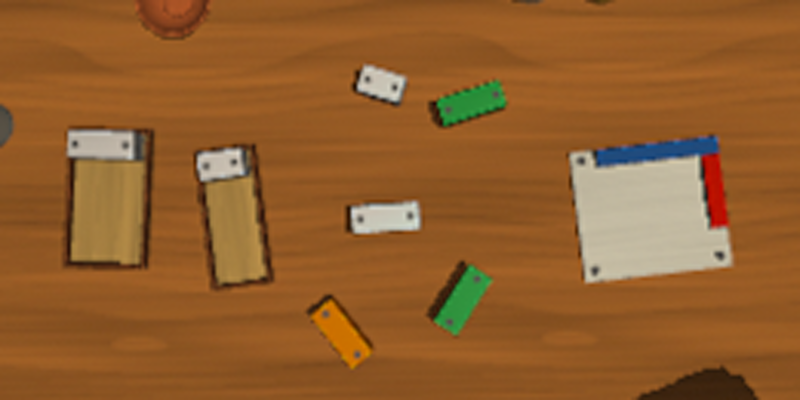

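View pics/scene.png

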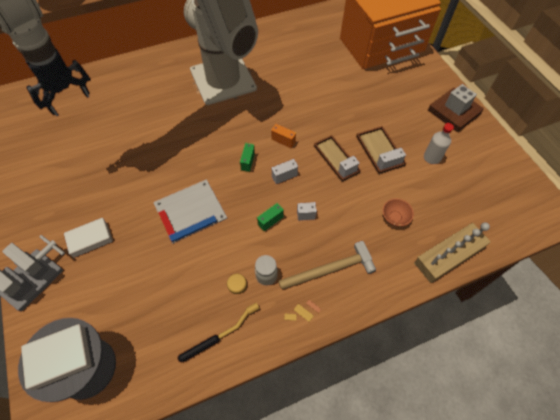

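The top view shows the loose short block at about (264,197), the long one at (265,240), the short row at (216,240) and the jig with its corner near (370,220). The green and orange bars are decoys.

```bash
cat > h.py <<'E'
from workcell import bot
import cv2,numpy as np
from scipy.spatial.transform import Rotation as R
def toworld(px,cam,z,cal=None):
    c=cal or bot.calibration(cam); px=np.atleast_2d(px).astype(float)
    d=R.from_quat(c["orientation"]).apply(np.c_[px,np.ones(len(px))]@np.linalg.inv(c["K"]).T)
    p=c["position"]; return (p+d*((z-p[2])/d[:,2])[:,None])[:,:2]
def topix(P,cam,cal=None):
    c=cal or bot.calibration(cam)
    q=R.from_quat(c["orientation"]).inv().apply(np.atleast_2d(P)-c["position"])@c["K"].T
    return q[:,:2]/q[:,2:]
def wrect(mask,cam,z,cal=None):
    "rect of a mask's points cast on height z: centre, sides (short,long), yaw of the long side (deg, -90..90)"
    ys,xs=np.nonzero(mask); w=toworld(np.c_[xs,ys],cam,z,cal)
    (c,s,a)=cv2.minAreaRect((w*1000).astype(np.float32))
    if s[0]<s[1]: a+=90; s=s[::-1]
    return np.array(c),np.array(s),(a+90)%180-90
def yaw():
    m=R.from_quat(bot.get_obs()["tool_rot"]).as_matrix(); return np.degrees(np.arctan2(m[1,0],m[0,0]))
def goal(x,y,z,yw):
    "mm,deg: turn about tool z first, then the shift in the turned tool axes"
    o=bot.get_obs(); p=o["eef_pos"]*1000; y0=yaw()
    t=(yw-y0+90)%180-90; f=y0+t
    d=R.from_euler("x",180,degrees=True).apply(R.from_euler("z",-f,degrees=True).apply(np.array([x,y,z])-p))
    print("now",p.round(1),"yaw",round(y0,1),"turn az",round(-t,1),"shift",d.round(1))
    return f
E
python3 - <<'E'
from h import *
a=cv2.imread("pics/top.png"); 
white=((a.min(2)>150)).astype(np.uint8)
n,l,st,ce=cv2.connectedComponentsWithStats(white)
for i in range(1,n):
    x,y,w,h,A=st[i]
    if 140<x<400 and 170<y<300 and A>30: print(ce[i].round(1),A,[v if np.isscalar(v) else v.round(1) for v in wrect(l==i,"top",.05)])
blue=(a[...,0]>110)&(a[...,2]<80); red=(a[...,2]>150)&(a[...,1]<40)
for m in(blue,red): print(wrect(m[:,:]&(np.arange(560)>320)&(np.arange(420)[:,None]<300)&(np.arange(420)[:,None]>180),"top",.018))
for n,c in(("short row",[[204,218],[223,217],[209,263.5],[228,261]]),("jig",[[325.5,220],[377,256],[330,261]])):
    print(n,toworld(c,"top",.017 if n[0]=="s" else .006)*1000)
goal(470,80,240,0)
E
```

```text
[263.3 196.9] 99 [array([621. ,  44.7]), array([46.5, 27.7]), 70.68401336669922]
[172.8 216.4] 136 [array([555.4, 363.1]), array([70. , 27.9]), 89.19607543945312]
[210.9 223.1] 100 [array([531.9, 227.7]), array([48.3, 27.2]), -83.65649843215942]
[349.2 240.7] 1479 [array([ 474.2, -257.3]), array([160.4, 138.2]), -84.97408103942871]
[264.9 240.5] 167 [array([469.4,  41.8]), array([73.1, 28.2]), -86.96533513069153]
(array([ 542.26409912, -271.08898926]), array([136.3273468 ,  16.56093597]), -84.07642364501953)
(array([ 497.62426758, -335.84033203]), array([78.20214844, 17.75774765]), 5.732529163360596)
short row [[552.5739163  258.22513306]
 [555.1955641  190.55557311]
 [391.64473092 240.23649104]
 [399.52270926 173.18738576]]
jig [[ 540.1069968  -174.5307922 ]
 [ 409.81511843 -353.96320046]
 [ 394.38570494 -187.1614114 ]]
now [ 193.7 -460.9  239.2] yaw 22.8 turn az 22.8 shift [ 276.3 -540.9   -0.8]
```

move_arm:
  deltas:
    - [1,34.7,-17.7,5,0,0,0]
    - [1,34.7,-17.7,5,0,0,0]
    - [1,34.7,-17.7,5,0,0,0]
    - [1,34.7,-17.7,5,0,0,0]
    - [1,34.7,-17.7,5,0,0,0]
    - [1,34.7,-17.7,5,0,0,0]
    - [1,34.7,-17.7,5,0,0,0]
    - [1,34.7,-17.7,5,0,0,0]
    - [1,34.7,-17.7,5,0,0,0]
    - [1,34.7,-17.7,5,0,0,0]

```text
clock: 1.23
eef_pos: [0.4461, -0.1617, 0.1894]
tool_rot: [0.98, 0.198, 0.0, 0.0]
ft_force: [0.7, -0.6, -0.0]
grip_width: 0.0852
grasp_force: 0.0
```

move_arm:
  deltas:
    - [1,34.7,-17.7,5,0,0,0]
    - [1,34.7,-17.7,5,0,0,0]
    - [1,34.7,-17.7,5,0,0,0]
    - [1,34.7,-17.7,5,0,0,0]
    - [1,34.7,-17.7,5,0,0,0]
    - [1,34.7,-17.7,5,0,0,0]
    - [1,34.7,-17.7,5,0,0,0]
    - [1,0,0,0,0,0,-6.9]
    - [1,0,0,0,0,0,-6.9]
    - [1,0,0,0,0,0,-6.9]

```text
clock: 2.07
eef_pos: [0.6212, 0.0461, 0.1532]
tool_rot: [0.927, 0.374, -0.001, -0.0]
ft_force: [-0.2, 0.3, 0.7]
grip_width: 0.0855
grasp_force: 0.0
```

move_arm:
  deltas:
    - [1,0,0,0,0,0,-6.9]
    - [1,0,0,0,0,0,-6.9]
    - [1,0,0,0,0,0,-6.9]
    - [1,0,0,0,0,0,-6.9]
    - [1,0,0,0,0,0,0]
    - [1,0,0,0,0,0,0]

```text
clock: 2.57
eef_pos: [0.621, 0.045, 0.1542]
tool_rot: [0.815, 0.58, -0.0, -0.0]
ft_force: [0.3, -0.4, 0.4]
grip_width: 0.0853
grasp_force: 0.0
```

```bash
cat >> h.py <<'E'
def white(name,z,near,thr=150):
    "bright blob on wrist picture nearest the world point near (mm), as rect at height z"
    cal=bot.calibration("wrist"); a=bot.camera("wrist"); cv2.imwrite(f"pics/{name}.png",a)
    n,l,st,ce=cv2.connectedComponentsWithStats(((a.min(2)>thr)&(np.ptp(a,axis=2)<40)).astype(np.uint8))
    L=[(np.hypot(*(toworld(ce[i],"wrist",z,cal)[0]*1000-near)),i) for i in range(1,n) if st[i][4]>300]
    for d,i in sorted(L)[:2]: print(round(d),st[i],[np.round(v,1) for v in wrect(l==i,"wrist",z,cal)])
E
python3 - <<'E'
from h import *
goal(621,45,150,71)
white("w1",.05,np.array([621,45]))
E
```

```text
now [621.   45.  154.2] yaw 70.9 turn az -0.1 shift [0.1 0.  4.2]
3 [ 267  192   36   51 1547] [array([621.1,  41.9]), array([45.4, 29.7]), np.float64(71.0)]
151 [  93  230   65   77 2187] [array([470.5,  40.9]), array([74.3, 29.7]), np.float64(-86.6)]
```

View pics/w1.png

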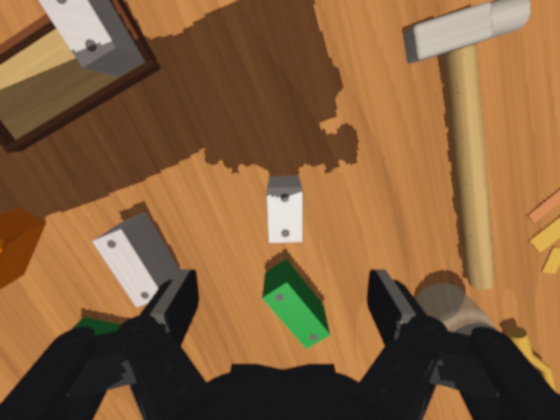

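The short block's top is centred at (285,212), straight ahead of the open fingers, and the arm is already aligned with it. I'll descend and close the gripper.

move_arm:
  deltas:
    - [1,0,0,32,0,0,0]
    - [1,0,0,32,0,0,0]
    - [1,0,0,32,0,0,0]
    - [1,0,0,22,0,0,0]
    - [1,0,0,10,0,0,0]
    - [1,0,0,0,0,0,0]
    - [0,0,0,0,0,0,0]
    - [0,0,0,0,0,0,0]
    - [0,0,0,0,0,0,0]
    - [0,0,0,0,0,0,0]

```text
clock: 3.45
eef_pos: [0.6224, 0.0451, 0.0283]
tool_rot: [0.814, 0.581, 0.002, 0.001]
ft_force: [0.4, 0.0, 0.9]
grip_width: 0.0386
grasp_force: 0.0
```

move_arm:
  deltas:
    - [0,0,0,0,0,0,0]
    - [0,0,0,0,0,0,0]
    - [0,0,0,0,0,0,0]
    - [0,0,0,0,0,0,0]

```text
clock: 3.78
eef_pos: [0.6223, 0.045, 0.0281]
tool_rot: [0.814, 0.581, 0.001, 0.001]
ft_force: [-0.7, -0.1, 6.6]
grip_width: 0.0292
grasp_force: 60.2
```

move_arm:
  deltas:
    - [0,0,0,-15,0,0,0]
    - [0,0,0,-35,0,0,0]
    - [0,0,0,-35,0,0,0]
    - [0,0,0,-20,0,0,-5]
    - [0,0,0,0,0,0,-7]
    - [0,0,0,0,0,0,-7]
    - [0,0,0,0,0,0,-6.3]
    - [0,12,-16,0,0,0,0]
    - [0,22.6,-31.1,0,0,0,0]
    - [0,22.6,-31.1,0,0,0,0]

```text
clock: 4.62
eef_pos: [0.536, 0.0929, 0.1305]
tool_rot: [0.667, 0.745, -0.0, -0.0]
ft_force: [-0.9, 0.8, -2.3]
grip_width: 0.0291
grasp_force: 59.8
```

move_arm:
  deltas:
    - [0,22.6,-31.1,0,0,0,0]
    - [0,22.6,-31.1,0,0,0,0]
    - [0,10,-16,0,0,0,0]
    - [0,0,0,0,0,0,0]
    - [0,0,0,0,0,0,0]
    - [0,0,0,0,0,0,0]

```text
clock: 5.12
eef_pos: [0.4538, 0.1393, 0.1316]
tool_rot: [0.667, 0.745, 0.001, 0.001]
ft_force: [0.4, -0.3, -2.2]
grip_width: 0.0291
grasp_force: 59.9
```

```bash
python3 - <<'E'
from h import *
import json
cal=bot.calibration("wrist"); a=bot.camera("wrist"); cv2.imwrite("pics/w2.png",a)
json.dump({k:np.asarray(v).tolist() for k,v in cal.items()},open("cal2.json","w"))
goal(455,213,60,96.3)
for d in bot.outline_of("row_short","wrist"):
    print(d["conf"],d["rect"],wrect(d["pixels"],"wrist",.017,cal))
E
```

```text
now [454.1 139.1 131.5] yaw 96.4 turn az 0.1 shift [73.4  9.  71.5]
0.87 [211.6, 74.9, 225.0, 92.1] (array([479.20730591, 219.28767395]), array([173.8809967,  70.1074295]), 7.481335163116455)
```

View pics/w2.png

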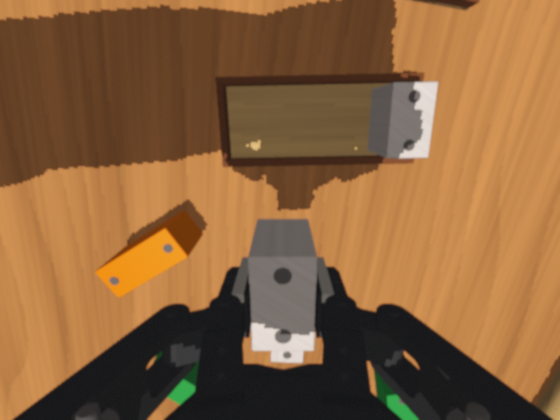

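The tray is fully in view: the outer rim's left corners are at about (218,79) and (226,166). The fixed block stands at the right end and the held block is at (283,290).

```bash
python3 - <<'E'
from h import *
import json
cal={k:np.array(v) for k,v in json.load(open("cal2.json")).items()}
a=cv2.imread("pics/w2.png")
print("outer rim L", (toworld([[218,79],[226,166],[412,162]],"wrist",.017,cal)*1000).round(1).tolist())
print("inner floor L", (toworld([[227,86],[232,158]],"wrist",.005,cal)*1000).round(1).tolist())
# floor colour: edges per column
for x in range(245,366,20):
    g=a[60:185,x].astype(int).sum(1); print(x,[int(v) for v in g[8:34:1]],'|',[int(v) for v in g[92:112]])
E
```

```text
outer rim L [[391.8, 240.6], [401.5, 173.8], [557.2, 194.7]]
inner floor L [[396.8, 237.2], [404.3, 179.2]]
245 [225, 227, 228, 223, 223, 224, 223, 210, 179, 146, 126, 128, 129, 124, 124, 112, 121, 155, 213, 246, 256, 258, 256, 254, 254, 252] | [269, 269, 263, 255, 244, 212, 162, 124, 125, 127, 129, 122, 122, 140, 165, 196, 211, 217, 216, 213]
265 [206, 208, 208, 206, 204, 208, 196, 178, 146, 127, 126, 123, 123, 127, 119, 118, 127, 176, 226, 252, 257, 257, 258, 258, 255, 256] | [268, 266, 261, 256, 237, 192, 138, 116, 121, 123, 129, 125, 127, 146, 178, 201, 210, 211, 209, 215]
285 [201, 206, 202, 198, 205, 202, 196, 172, 140, 127, 132, 127, 128, 125, 120, 117, 146, 205, 244, 258, 258, 254, 256, 255, 258, 258] | [270, 267, 261, 251, 219, 173, 132, 115, 123, 127, 126, 126, 130, 157, 187, 203, 206, 210, 209, 212]
305 [216, 217, 217, 214, 211, 206, 189, 159, 138, 124, 126, 130, 128, 121, 117, 128, 168, 220, 250, 257, 256, 254, 252, 255, 258, 257] | [270, 265, 259, 246, 202, 152, 127, 127, 129, 129, 123, 129, 142, 173, 193, 202, 204, 204, 205, 205]
325 [216, 215, 217, 216, 216, 206, 185, 147, 135, 130, 127, 129, 124, 120, 114, 141, 197, 235, 252, 254, 259, 254, 254, 256, 256, 255] | [267, 264, 254, 233, 182, 141, 119, 129, 128, 127, 129, 132, 144, 175, 192, 198, 199, 200, 200, 201]
345 [211, 205, 208, 206, 204, 195, 168, 143, 130, 131, 127, 128, 125, 117, 120, 160, 211, 247, 256, 255, 253, 257, 254, 255, 254, 253] | [262, 259, 249, 214, 168, 133, 122, 129, 123, 130, 124, 139, 164, 190, 200, 203, 206, 204, 203, 202]
365 [189, 191, 197, 192, 187, 170, 152, 131, 127, 123, 129, 130, 125, 118, 135, 188, 234, 254, 256, 257, 253, 254, 255, 254, 250, 248] | [260, 256, 240, 196, 142, 122, 124, 128, 131, 124, 131, 149, 187, 209, 217, 219, 217, 218, 218, 222]
```

```bash
python3 - <<'E'
from h import *
import json
cal={k:np.array(v) for k,v in json.load(open("cal2.json")).items()}
o=toworld([[245,76],[365,74],[245,166.2],[365,163.7]],"wrist",.017,cal)*1000
f=toworld([[245,85.5],[365,83],[245,157.5],[365,155]],"wrist",.005,cal)*1000
for p in(o,f):
    yw=[np.degrees(np.arctan2(*(p[i+1]-p[i])[::-1])) for i in(0,2)]; y=np.radians(np.mean(yw))
    n=np.array([-np.sin(y),np.cos(y)]); q=p@n; print(yw,"edges",q.round(1),"width",q[:2].mean()-q[2:].mean(),"mid n.c",q.mean())
    for X in(450,455,460): print(X,(q.mean()-n[0]*X)/n[1])
o=bot.get_obs(); print(o["eef_pos"],yaw())
goal(452,213,60,96.5)
E
```

```text
[np.float64(7.313475683876197), np.float64(7.614229619114654)] edges [189.4 189.1 119.7 120. ] width 69.39058616899067 mid n.c 154.56165732614772
450 214.83727404861185
455 215.49232767726116
460 216.14738130591044
[np.float64(7.539127881280199), np.float64(7.605515895753366)] edges [182.9 182.8 124.6 124.7] width 58.20880176405987 mid n.c 153.74862137952647
450 214.92279039321346
455 215.5874746165221
460 216.2521588398307
[0.45418015 0.13893424 0.13139676] 96.33230769204707
now [454.2 138.9 131.4] yaw 96.3 turn az -0.2 shift [73.8  6.2 71.4]
```

```bash
python3 - <<'E'
from h import *
import json
cal={k:np.array(v) for k,v in json.load(open("cal2.json")).items()}
p=toworld([[283,257],[283,275],[250,257],[315,257]],"wrist",.1533,cal)*1000
b=toworld([[283,219]],"wrist",.1033,cal)*1000
f=np.radians(96.35)
M=np.array([[np.cos(f),np.sin(f)],[np.sin(f),-np.cos(f)]])
print((p-[454.2,138.9])@M.T,(b-[454.2,138.9])@M.T)
goal(455,215.5,60,97.5)
E
```

```text
[[ 24.23697273  -0.71306629]
 [ 15.58011956  -0.69504165]
 [ 24.22627296 -14.72145987]
 [ 24.24735172  12.87535549]] [[23.6139726  -0.54886253]]
now [454.2 138.9 131.4] yaw 96.3 turn az -1.2 shift [75.8 10.8 71.4]
```

move_arm:
  deltas:
    - [0,14,2,0,0,0,-1.2]
    - [0,25,3.6,0,0,0,0]
    - [0,25,3.6,0,0,0,0]
    - [0,12.7,1.6,0,0,0,0]
    - [0,0,0,20,0,0,0]
    - [0,0,0,25,0,0,0]
    - [0,0,0,20,0,0,0]
    - [0,0,0,0,0,0,0]
    - [0,0,0,0,0,0,0]

```text
clock: 5.97
eef_pos: [0.4534, 0.2158, 0.0652]
tool_rot: [0.659, 0.752, -0.002, -0.001]
ft_force: [-0.3, -0.5, -1.2]
grip_width: 0.0288
grasp_force: 59.8
```

```bash
python3 - <<'E'
from h import *
goal(455,216.4,34,97.5)
E
```

```text
now [453.4 215.8  65.2] yaw 97.5 turn az 0.0 shift [ 0.4  1.7 31.2]
```

move_arm:
  deltas:
    - [0,0.4,0,14,0,0,0]
    - [0,0,0,10,0,0,0]
    - [0,0,0,5,0,0,0]
    - [0,0,0,2.3,0,0,0]
    - [0,0,0,0,0,0,0]
    - [0,0,0,0,0,0,0]
    - [0,0,0,0,0,0,0]

```text
clock: 6.55
eef_pos: [0.4544, 0.2173, 0.0357]
tool_rot: [0.659, 0.752, 0.001, 0.0]
ft_force: [-0.1, 0.1, -2.0]
grip_width: 0.0292
grasp_force: 59.8
```

move_arm:
  deltas:
    - [0,-0.9,0,1.2,0,0,0]
    - [0,0,0,0.8,0,0,0]
    - [0,0,0,0,0,0,0]
    - [0,0,0,0,0,0,0]

```text
clock: 6.88
eef_pos: [0.454, 0.2162, 0.0331]
tool_rot: [0.659, 0.752, 0.0, 0.0]
ft_force: [0.3, -0.6, -1.3]
grip_width: 0.029
grasp_force: 59.9
```

move_arm:
  deltas:
    - [0.7,0,0,0,0,0,0]
    - [0.7,0,0,0,0,0,0]
    - [0.7,0,0,0,0,0,0]
    - [0.7,0,0,0,0,0,0]
    - [0.7,0,0,0,0,0,0]
    - [0.7,0,0,-15,0,0,0]
    - [0.7,0,0,-35,0,0,0]
    - [0.7,0,0,-40,0,0,0]
    - [0.7,0,0,-20,0,0,0]
    - [0.7,0,0,0,0,0,0]

```text
clock: 7.72
eef_pos: [0.4574, 0.2179, 0.1486]
tool_rot: [0.659, 0.752, 0.005, 0.002]
ft_force: [0.7, 0.3, 0.2]
grip_width: 0.0599
grasp_force: 0.0
```

```bash
python3 - <<'E'
from h import *
white("w3",.055,np.array([454,215]),70)
goal(470.5,41.5,140,93.2)
E
```

```text
6 [ 258  180   39   70 2515] [array([453. , 220.4]), array([59.6, 31.8]), np.float64(-82.5)]
74 [ 343  180   52   69 3066] [array([526.4, 230.5]), array([58.8, 39.8]), np.float64(-82.6)]
now [456.  217.2 146. ] yaw 97.6 turn az 4.4 shift [-176.3    4.6    6. ]
```

View pics/w3.png

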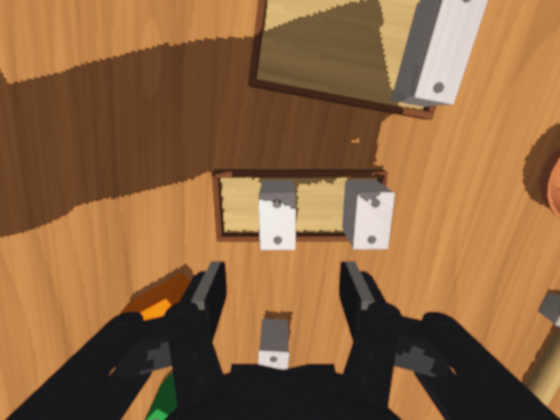

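The short block now stands in the tray at (278,215), lined up with the fixed block at (370,215). Next is the long block.

move_arm:
  deltas:
    - [1,-12,0,0,0,0,4.4]
    - [1,-32,1,0,0,0,0]
    - [1,-40,1,0,0,0,0]
    - [1,-40,1,0,0,0,0]
    - [1,-35,1,0,0,0,0]
    - [1,-17,0.6,0,0,0,0]
    - [1,0,0,0,0,0,0]
    - [1,0,0,0,0,0,0]
    - [1,0,0,0,0,0,0]

```text
clock: 8.52
eef_pos: [0.4686, 0.0412, 0.1421]
tool_rot: [0.687, 0.727, -0.001, -0.001]
ft_force: [-0.1, 0.4, -0.6]
grip_width: 0.0853
grasp_force: 0.0
```

```bash
python3 - <<'E'
from h import *
white("w4",.05,np.array([470,41]),130)
a=cv2.imread("pics/w4.png"); print(a[170:290:3,280].mean(1).round().astype(int).tolist())
goal(470.5,41.5,26,93.2)
E
```

```text
9 [ 267  195   37   67 2117] [array([470.4,  32.9]), array([58.4, 29.8]), np.float64(-87.2)]
[84, 86, 104, 107, 105, 88, 89, 105, 106, 108, 144, 206, 221, 221, 221, 221, 221, 220, 220, 220, 220, 220, 219, 219, 219, 218, 217, 197, 204, 217, 209, 122, 114, 114, 113, 112, 111, 110, 110, 111]
now [468.8  41.7 142.3] yaw 93.3 turn az 0.1 shift [ -0.3   1.7 116.3]
```

View pics/w4.png

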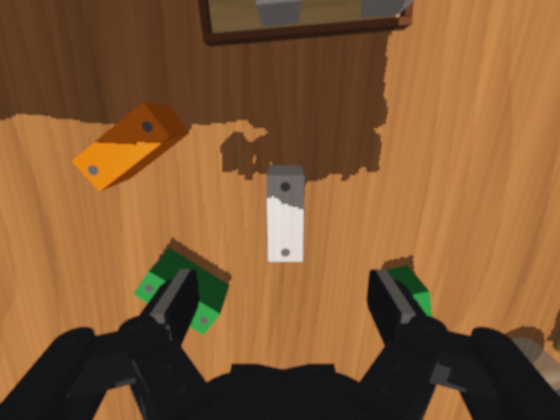

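The long block runs from row 176 (shaded) to row 262, centred at column 285 under the gripper. I'll descend and grip it.

move_arm:
  deltas:
    - [1,-0.3,1.7,20,0,0,0]
    - [1,0,0,32,0,0,0]
    - [1,0,0,32,0,0,0]
    - [1,0,0,22,0,0,0]
    - [1,0,0,8,0,0,0]
    - [1,0,0,0,0,0,0]
    - [0,0,0,0,0,0,0]
    - [0,0,0,0,0,0,0]
    - [0,0,0,0,0,0,0]
    - [0,0,0,0,0,0,0]

```text
clock: 9.4
eef_pos: [0.4723, 0.0408, 0.0304]
tool_rot: [0.687, 0.727, 0.001, 0.001]
ft_force: [-0.0, 0.1, 0.3]
grip_width: 0.0386
grasp_force: 0.0
```

move_arm:
  deltas:
    - [0,0,0,0,0,0,0]
    - [0,0,0,0,0,0,0]
    - [0,0,0,0,0,0,0]
    - [0,0,0,0,0,0,0]

```text
clock: 9.73
eef_pos: [0.4719, 0.0407, 0.0304]
tool_rot: [0.687, 0.726, 0.001, 0.001]
ft_force: [-0.8, 0.0, 6.2]
grip_width: 0.0292
grasp_force: 61.4
```

```bash
python3 - <<'E'
from h import *
a=cv2.imread("pics/top.png"); c,r=np.arange(560),np.arange(420)[:,None]
goal(400,-285,140,95.5)
E
```

```text
now [471.9  40.7  30.4] yaw 93.2 turn az -2.3 shift [-317.3 -102.8 -109.6]
```

move_arm:
  deltas:
    - [0,0,0,-15,0,0,0]
    - [0,0,0,-35,0,0,0]
    - [0,0,0,-35,0,0,0]
    - [0,0,0,-20,0,0,-2.3]
    - [0,-18,-1,0,0,0,0]
    - [0,-38,-2.2,0,0,0,0]
    - [0,-38,-2.2,0,0,0,0]
    - [0,-38,-2.2,0,0,0,0]
    - [0,-38,-2.2,0,0,0,0]
    - [0,-38,-2.2,0,0,0,0]

```text
clock: 10.57
eef_pos: [0.4781, -0.1692, 0.1337]
tool_rot: [0.672, 0.74, -0.0, -0.0]
ft_force: [1.1, 0.8, -3.3]
grip_width: 0.0292
grasp_force: 60.5
```

move_arm:
  deltas:
    - [0,-38,-2.2,0,0,0,0]
    - [0,-38,-2.2,0,0,0,0]
    - [0,-38,-2.2,0,0,0,0]
    - [0,-38,-2.2,0,0,0,0]
    - [0,-38,-2.2,0,0,0,0]
    - [0,-38,-2.2,0,0,0,0]
    - [0,-28,-1.5,0,0,0,0]
    - [0,0,0,0,0,0,0]
    - [0,0,0,0,0,0,0]
    - [0,0,0,0,0,0,0]

```text
clock: 11.4
eef_pos: [0.488, -0.423, 0.1329]
tool_rot: [0.673, 0.74, 0.0, -0.001]
ft_force: [0.7, -0.0, -3.1]
grip_width: 0.0287
grasp_force: 60.4
```

```bash
python3 - <<'E'
from h import *
import json
o=bot.get_obs(); print(o["eef_pos"],yaw())
cal=bot.calibration("wrist"); a=bot.camera("wrist"); cv2.imwrite("pics/w5.png",a)
json.dump({k:np.asarray(v).tolist() for k,v in cal.items()},open("cal5.json","w"))
E
```

```text
[ 0.48797776 -0.42302806  0.1328796 ] 95.4654498951098
```

View pics/w5.png

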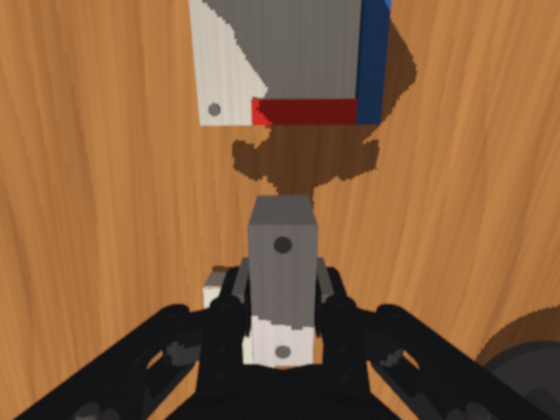

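The picture shows the jig corner near (357,99), with the red fence along rows 99–125 and the blue fence at columns 357–390. The held block ends at row 197.

```bash
python3 - <<'E'
from h import *
import json
cal={k:np.array(v) for k,v in json.load(open("cal5.json")).items()}
a=cv2.imread("pics/w5.png")
for r in(15,50,85): print(r,a[r,350:396:1].tolist()[4:16], [int(v[0]) for v in a[r,378:394].tolist()])
for c in(265,300,345): print(c,a[92:106,c].tolist(),a[120:130,c,2].tolist())
f=np.radians(95.465);M=np.array([[np.cos(f),np.sin(f)],[np.sin(f),-np.cos(f)]])
b=toworld([[283,225],[250,225],[316,225]],"wrist",.1525,cal)*1000; print("held top far end",(b-[488,-423])@M.T)
b=toworld([[283,197]],"wrist",.1025,cal)*1000; print("bottom",(b-[488,-423])@M.T)
E
```

```text
15 [[91, 98, 104], [92, 99, 105], [92, 99, 104], [93, 101, 106], [93, 101, 105], [84, 88, 92], [69, 65, 63], [56, 41, 32], [54, 34, 19], [59, 38, 21], [67, 42, 25], [72, 45, 25]] [73, 73, 73, 72, 73, 73, 72, 71, 71, 72, 72, 69, 66, 65, 65, 65]
50 [[92, 99, 104], [93, 101, 106], [92, 99, 104], [82, 86, 91], [66, 61, 59], [55, 37, 26], [55, 34, 19], [64, 39, 21], [71, 45, 25], [73, 46, 26], [74, 47, 26], [73, 46, 24]] [73, 72, 73, 72, 73, 71, 72, 70, 64, 49, 34, 30, 28, 29, 29, 30]
85 [[88, 94, 98], [77, 79, 79], [62, 53, 50], [55, 36, 26], [57, 35, 18], [66, 41, 22], [71, 44, 24], [72, 45, 24], [72, 45, 23], [72, 45, 26], [72, 44, 25], [72, 44, 27]] [71, 71, 71, 71, 67, 58, 44, 33, 29, 33, 32, 31, 30, 30, 33, 30]
265 [[158, 170, 178], [138, 149, 157], [125, 136, 142], [112, 121, 129], [100, 108, 115], [90, 98, 106], [75, 82, 100], [54, 59, 99], [31, 35, 100], [18, 22, 101], [15, 19, 101], [16, 19, 101], [18, 22, 102], [17, 22, 101]] [199, 203, 203, 200, 187, 164, 144, 147, 167, 182]
300 [[90, 97, 102], [90, 97, 102], [90, 97, 103], [88, 95, 101], [88, 96, 102], [83, 91, 102], [69, 75, 99], [46, 51, 100], [27, 30, 101], [18, 21, 101], [17, 20, 101], [20, 21, 101], [18, 21, 101], [19, 21, 102]] [99, 99, 98, 94, 90, 86, 87, 87, 86, 87]
345 [[92, 99, 105], [91, 99, 104], [91, 98, 104], [92, 99, 105], [91, 98, 105], [84, 91, 104], [64, 71, 102], [38, 42, 100], [21, 25, 100], [21, 22, 100], [17, 20, 99], [16, 19, 98], [16, 19, 98], [14, 17, 97]] [98, 98, 96, 93, 87, 84, 83, 82, 83, 83]
held top far end [[ 37.40859515  -0.32228297]
 [ 37.39076579 -14.08488819]
 [ 37.42641764  13.43502481]]
bottom [[35.98373096 -0.30591012]]
```

```bash
python3 - <<'E'
from h import *
import json
cal={k:np.array(v) for k,v in json.load(open("cal5.json")).items()}
B=toworld([[363,15],[360.6,50],[358.5,85]],"wrist",.018,cal)*1000
B2=toworld([[359.8,15],[357.8,50],[355.8,85]],"wrist",.006,cal)*1000
Rr=toworld([[265,99.2],[300,98.9],[345,98.6]],"wrist",.018,cal)*1000
ya=lambda p,q:np.degrees(np.arctan2(*(p-q)[::-1]))
print("blue yaw",ya(B[0],B[2]),ya(B2[0],B2[2]),"red yaw",ya(Rr[2],Rr[0]))
t=np.radians(5.6); ex=np.array([np.cos(t),np.sin(t)]); ey=np.array([-np.sin(t),np.cos(t)])
bx=(B@ex).mean(); b2=(B2@ex).mean(); ry=(Rr@ey).mean(); print(bx,b2,ry)
c=(bx+b2)/2*ex+ry*ey; print("corner",c)
tgt=c+ex*(-15-12)+ey*(37.5+12); print("pre target",tgt,"final",c-15*ex+37.5*ey)
E
```

```text
blue yaw 96.13058443352276 96.41062871180347 red yaw 5.901246293956705
502.9354841079521 503.4712269621238 -375.147847415644
corner [ 537.40978198 -324.25337419]
pre target [ 505.70828864 -277.62435619] final [ 518.82201224 -288.39609019]
```

move_arm:
  deltas:
    - [0,16,4,0,0,0,-0.5]
    - [0,33,8,0,0,0,0]
    - [0,36,9,0,0,0,0]
    - [0,36,9,0,0,0,0]
    - [0,19.6,4.4,0,0,0,0]
    - [0,0,0,25,0,0,0]
    - [0,0,0,35,0,0,0]
    - [0,0,0,22,0,0,0]
    - [0,0,0,6,0,0,0]
    - [0,0,0,0,0,0,0]

```text
clock: 12.28
eef_pos: [0.5067, -0.278, 0.0442]
tool_rot: [0.668, 0.744, -0.001, -0.003]
ft_force: [0.1, -0.5, -2.8]
grip_width: 0.0289
grasp_force: 60.2
```

move_arm:
  deltas:
    - [0,0,0,0,0,0,0]
    - [0,0,0,0,0,0,0]
    - [0,0,0,0,0,0,0]

```text
clock: 12.53
eef_pos: [0.51, -0.2812, 0.0482]
tool_rot: [0.669, 0.743, 0.0, 0.002]
ft_force: [0.2, 0.3, -2.3]
grip_width: 0.0293
grasp_force: 60.2
```

```bash
python3 - <<'E'
from h import *
goal(507.5,-279.6,36.4,96.0); print(bot.get_obs()["ft_force"])
E
```

```text
now [ 510.  -281.2   48.2] yaw 96.0 turn az -0.0 shift [ 1.9 -2.3 11.8]
[ 0.18178219  0.33580023 -2.30661973]
```

move_arm:
  deltas:
    - [0,0,0,4,0,0,0]
    - [0,0,0,3,0,0,0]
    - [0,0,0,2,0,0,0]
    - [0,0,0,1,0,0,0]
    - [0,0,0,0,0,0,0]
    - [0,0,0,0,0,0,0]

```text
clock: 13.03
eef_pos: [0.5084, -0.2805, 0.0364]
tool_rot: [0.669, 0.743, -0.0, 0.0]
ft_force: [-1.7, 1.0, 2.1]
grip_width: 0.0293
grasp_force: 60.8
```

move_arm:
  deltas:
    - [0,0,0,0.7,0,0,0]
    - [0,0,0,0,0,0,0]
    - [0,0,0,0,0,0,0]

```text
clock: 13.28
eef_pos: [0.5084, -0.2805, 0.0364]
tool_rot: [0.669, 0.743, -0.0, 0.0]
ft_force: [-3.4, 0.8, 5.9]
grip_width: 0.0294
grasp_force: 61.6
```

move_arm:
  deltas:
    - [0,-1,1,-0.8,0,0,0]
    - [0,-1.5,1.5,0,0,0,0]
    - [0,-1.5,1.5,0,0,0,0]
    - [0,-1.5,1.5,0,0,0,0]
    - [0,-1,1,0,0,0,0]
    - [0,0,0,0,0,0,0]
    - [0,0,0,0,0,0,0]

```text
clock: 13.87
eef_pos: [0.5159, -0.2861, 0.0364]
tool_rot: [0.669, 0.743, 0.0, 0.0]
ft_force: [-2.1, 3.3, 5.6]
grip_width: 0.029
grasp_force: 61.3
```

move_arm:
  deltas:
    - [0,0,1,0,0,0,0]
    - [0,0,1,0,0,0,0]
    - [0,0,1,0,0,0,0]
    - [0,0,0,0,0,0,0]
    - [0,0,0,0,0,0,0]

```text
clock: 14.28
eef_pos: [0.5179, -0.2863, 0.0364]
tool_rot: [0.669, 0.743, -0.001, -0.0]
ft_force: [-5.3, 1.2, 7.0]
grip_width: 0.0293
grasp_force: 61.5
```

move_arm:
  deltas:
    - [0,0,1,-1,0,0,0]
    - [0,0,1,0,0,0,0]
    - [0,0,0,0,0,0,0]
    - [0,0,0,0,0,0,0]
    - [0,0,0,0,0,0,0]

```text
clock: 14.7
eef_pos: [0.5192, -0.2861, 0.0365]
tool_rot: [0.67, 0.743, -0.001, -0.001]
ft_force: [-4.7, -0.8, 2.1]
grip_width: 0.0292
grasp_force: 61.2
```

move_arm:
  deltas:
    - [0,-1,0,0,0,0,0]
    - [0,-1,0,0,0,0,0]
    - [0,0,0,0,0,0,0]
    - [0,0,0,0,0,0,0]
    - [0,0,0,0,0,0,0]

```text
clock: 15.12
eef_pos: [0.5192, -0.2863, 0.0365]
tool_rot: [0.669, 0.743, -0.0, -0.002]
ft_force: [-6.6, 4.1, 4.3]
grip_width: 0.0288
grasp_force: 61.5
```

move_arm:
  deltas:
    - [0,-1,0,0,0,0,0]
    - [0,-1,0,0,0,0,0]
    - [0,0,0,0,0,0,0]
    - [0,0,0,0,0,0,0]
    - [0,0,0,0,0,0,0]

```text
clock: 15.53
eef_pos: [0.5192, -0.2872, 0.0366]
tool_rot: [0.669, 0.743, 0.0, -0.003]
ft_force: [-6.0, 7.1, 6.5]
grip_width: 0.0291
grasp_force: 61.7
```

move_arm:
  deltas:
    - [0,-1,1,0,0,0,0]
    - [0,-1,1,0,0,0,0]
    - [0,0,0,0,0,0,0]
    - [0,0,0,0,0,0,0]
    - [0,0,0,0,0,0,0]

```text
clock: 15.95
eef_pos: [0.5193, -0.2873, 0.0366]
tool_rot: [0.669, 0.743, 0.0, -0.006]
ft_force: [-11.5, 10.6, 11.6]
grip_width: 0.0287
grasp_force: 62.5
```

move_arm:
  deltas:
    - [0,0,0,-1,0,0,0]
    - [0,0,0,-1,0,0,0]
    - [0,0,0,0,0,0,0]
    - [0,0,0,0,0,0,0]
    - [0,0,0,0,0,0,0]

```text
clock: 16.37
eef_pos: [0.5194, -0.288, 0.0368]
tool_rot: [0.669, 0.743, -0.0, -0.005]
ft_force: [-7.7, 7.5, 1.2]
grip_width: 0.0288
grasp_force: 61.0
```

```bash
python3 - <<'E'
from h import *
o=bot.get_obs();print(o["ft_force"],o["ft_torque"],R.from_quat(o["tool_rot"]).as_matrix()[:,2],yaw())
cal=bot.calibration("wrist"); a=bot.camera("wrist"); b=bot.camera("scene")
cv2.imwrite("pics/w6.png",a)
E
```

```text
[-7.69515331  7.4939483   1.16607982] [ 1.42598494  1.65399048 -0.19573292] [-0.00834323  0.00703305 -0.99994046] 96.01606013486675
```

View pics/w6.png

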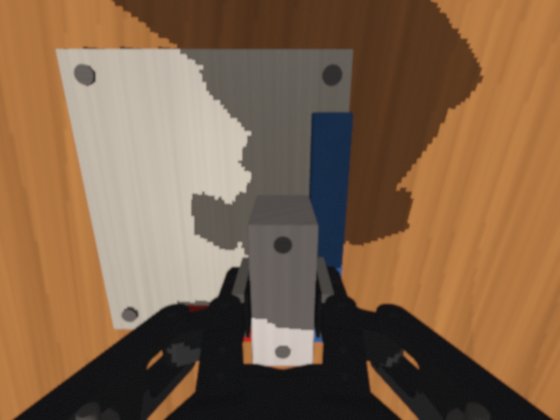

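The block lies along the blue fence at column 312 and its near end is at the red fence (rows 305–340). I'll push the end fence harder, staying light on the plate, until y stops moving.

move_arm:
  deltas:
    - [0,-1,0,-0.5,0,0,0]
    - [0,-1,0,-0.5,0,0,0]
    - [0,-1,0,-0.3,0,0,0]
    - [0,0,0,0,0,0,0]
    - [0,0,0,0,0,0,0]
    - [0,0,0,0,0,0,0]

```text
clock: 16.97
eef_pos: [0.5194, -0.2883, 0.0371]
tool_rot: [0.669, 0.744, 0.002, -0.008]
ft_force: [-6.1, 12.3, -0.6]
grip_width: 0.0292
grasp_force: 60.7
```

move_arm:
  deltas:
    - [0,-1,0.5,-0.5,0,0,0]
    - [0,-1,0.5,-0.5,0,0,0]
    - [0,0,0,0,0,0,0]
    - [0,0,0,0,0,0,0]
    - [0,0,0,0,0,0,0]

```text
clock: 17.38
eef_pos: [0.5195, -0.2884, 0.0373]
tool_rot: [0.668, 0.744, 0.002, -0.01]
ft_force: [-7.1, 15.0, -0.7]
grip_width: 0.0294
grasp_force: 60.8
```

```bash
python3 - <<'E'
from h import *
o=bot.get_obs();print(o["eef_pos"],o["ft_force"],o["ft_torque"],R.from_quat(o["tool_rot"]).as_matrix()[:,2],yaw())
E
```

```text
[ 0.51947022 -0.28844441  0.03731606] [-7.07529407 15.01280579 -0.7167938 ] [ 3.40820788  1.65294837 -0.28167965] [-0.01187532  0.01611906 -0.99979956] 96.12067986014766
```

move_arm:
  deltas:
    - [0,0,1,0,0,0,0]
    - [0,0,1,0,0,0,0]
    - [0,0,1,0.6,0,0,0]
    - [0,0,0,0,0,0,0]
    - [0,0,0,0,0,0,0]
    - [0,0,0,0,0,0,0]
    - [0,0,0,0,0,0,0]
    - [0,0,0,0,0,0,0]

```text
clock: 18.05
eef_pos: [0.5197, -0.2883, 0.0372]
tool_rot: [0.669, 0.743, 0.0, -0.012]
ft_force: [-14.0, 15.3, 6.4]
grip_width: 0.029
grasp_force: 61.7
```

```bash
python3 - <<'E'
from h import *
o=bot.get_obs();print(o["eef_pos"],o["ft_force"],o["ft_torque"],R.from_quat(o["tool_rot"]).as_matrix()[:,2],yaw(),o["joint_vel"])
E
```

```text
[ 0.51967148 -0.28833901  0.03722498] [-14.01357945  15.28565126   6.39053716] [ 3.29030765  3.25426507 -0.19794768] [-0.01702872  0.01550705 -0.99973474] 96.05738505100389 [ 0.00118007  0.00074168 -0.00057477 -0.00093496 -0.00077317 -0.00025533]
```

move_arm:
  deltas:
    - [0,0,0.6,-0.7,0,0,0]
    - [0,0,0,0,0,0,0]
    - [0,0,0,0,0,0,0]
    - [0,0,0,0,0,0,0]
    - [0,0,0,0,0,0,0]
    - [0,0,0,0,0,0,0]

```text
clock: 18.55
eef_pos: [0.5197, -0.2883, 0.0373]
tool_rot: [0.669, 0.743, -0.0, -0.012]
ft_force: [-16.0, 14.4, 4.3]
grip_width: 0.0292
grasp_force: 61.4
```

```bash
python3 - <<'E'
from h import *
o=bot.get_obs();print(o["eef_pos"],o["ft_force"],R.from_quat(o["tool_rot"]).as_matrix()[:,2],yaw())
a=bot.camera("top"); cv2.imwrite("pics/top2.png",a)
cv2.imwrite("pics/w7.png",bot.camera("wrist"))
a6,a7=cv2.imread("pics/w6.png"),cv2.imread("pics/w7.png")
s=cv2.resize(cv2.imread("pics/top2.png")[170:300,140:400],(520,260),interpolation=cv2.INTER_CUBIC)
cv2.imwrite("pics/c.png",np.hstack([s,cv2.resize(a7[160:420,170:450],(280,260))]))
E
```

```text
[ 0.51971099 -0.28834245  0.03726152] [-15.95446397  14.37951699   4.29259147] [-0.01834224  0.01553773 -0.99971103] 96.04746123126493
```

View pics/c.png

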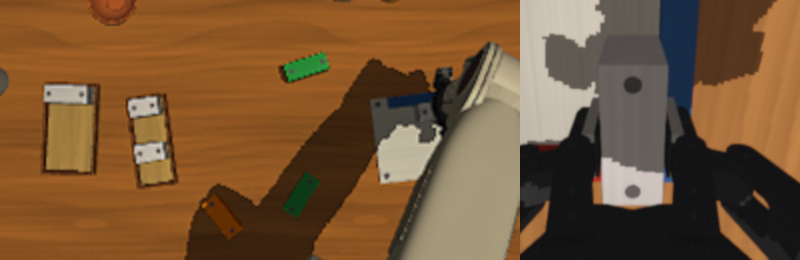

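The short block stands in the short row, at (150,152) in the crop. The long block is gripped in the jig corner and holds steady against both fences with about 15 N each way, so I'm handing in.

```bash
python3 -c "
from workcell import bot
print(bot.job_done())"
```

```text
the job is handed in; nothing more can be done
None
```

I handed the job in at about 18.6 s (no verdict came back): the short block stands released in the short row, and the long block is gripped in the jig corner, with about 15 N measured at the wrist towards each fence.

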